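# Gauge the seal grooves of the filler pistons

## Task

Check the washed filler pistons: first lay every piston that is there in the V-rack, one to a groove, lengthwise in the groove, centred on the rack so that both rails cradle it. Then take the groove gauge out of its case and, piston by piston from the longest to the shortest, put its blade into the seal groove round the piston's middle right down to the groove's floor and keep it there for a good second. Finally slide the gauge fully home into its case, leave all pistons lying in the rack, and do not disturb the funnel, the tally counter or the label roll.

Things in the scene. Friction and masses are not known exactly. Their poses are not given: they have to be found in the camera images.
- rack: fixed metal V-rack, foot 86 x 252 x 10 mm, 49 mm high; origin: centre of its underside. Two 8 mm rails at x = -28 and +28 mm (free between them down to the foot) hold four 90-degree V-grooves along x, at y = -96, -32, +32, +96 mm: bottom of V at z = 28, open 42 mm wide at z = 49, flat ridges between. A cradled piston's axis is at z = 53.5 mm; its middle belongs at x = 0
- gauge_case: fixed black upright sleeve on a 64 x 66 mm foot; origin: centre of its underside. Mouth on top at z = 46 mm; slot 8 mm (case x) by 27 mm (case y), floor at z = 4, mouth flared about 3 mm in the top 8 mm. Gauge fully home: flange rests on the mouth, tip at z = 6 mm. The gauge stands in it at the start
- gauge_tip (a point): middle of the end of the gauge's flat steel blade. Axes: z from tip up to handle, x across the blade's thickness (5 mm), y across its width (24 mm). Blade 40 mm long up to the flange (34 x 50 x 6 mm). Same either way round (half a turn about z). Mass about 90 g
- gauge_handle (a point): centre of the gauge's grey handle, 73 mm above the tip; the handle is 18 mm (x) by 26 mm (y), from 46 to 100 mm above the tip, with flat sides. Same axes as gauge_tip.
- funnel: bystander: small steel jar funnel standing on its mouth, 68 mm wide, 72 mm high; origin at the centre of its underside
- counter: bystander: hand tally counter 44 x 51 x 30 mm; origin at the centre of its underside
- label_roll: bystander: roll of labels 66 mm wide, 39 mm high; origin at the centre of its underside
- piston_170_mid (a point): filler piston of steel (170 mm long, 36 mm thick, about 0.25 kg; may be absent). Point: its centre, on the axis; x along the piston. The seal groove runs round it at this point: 9 mm wide (13 at the bevelled mouth), floor 9 mm from the axis (9 mm deep). The last 10 mm at the -x end are a square head, 36 mm across, that keeps it from rolling; on the worktop its axis is 18 mm up
- piston_150_mid (a point): filler piston of steel (150 mm long, 36 mm thick, about 0.25 kg; may be absent). Point: its centre, on the axis; x along the piston. The seal groove runs round it at this point: 9 mm wide (13 at the bevelled mouth), floor 9 mm from the axis (9 mm deep). The last 10 mm at the -x end are a square head, 36 mm across, that keeps it from rolling; on the worktop its axis is 18 mm up
- piston_130_mid (a point): filler piston of steel (130 mm long, 36 mm thick, about 0.25 kg; may be absent). Point: its centre, on the axis; x along the piston. The seal groove runs round it at this point: 9 mm wide (13 at the bevelled mouth), floor 9 mm from the axis (9 mm deep). The last 10 mm at the -x end are a square head, 36 mm across, that keeps it from rolling; on the worktop its axis is 18 mm up
- piston_110_mid (a point): filler piston of steel (110 mm long, 36 mm thick, about 0.25 kg; may be absent). Point: its centre, on the axis; x along the piston. The seal groove runs round it at this point: 9 mm wide (13 at the bevelled mouth), floor 9 mm from the axis (9 mm deep). The last 10 mm at the -x end are a square head, 36 mm across, that keeps it from rolling; on the worktop its axis is 18 mm up
There are look-alikes about, which are no part of the job. What is shaped like the part that bears gauge_tip but red is not meant.

How it is judged:
By the outcome, as a careful person would: the job done as asked, in the order asked, and still so for the second after the job is handed in, with the robot touching nothing.
Of piston_170, piston_150, piston_130, piston_110 only 3 to 4 are there at a start; the rules pass over those that are not, and their reading is None.
At some moment in a run one of piston_170, piston_150, piston_130, piston_110 may be knocked a few centimetres aside while the robot is not near it.
Once in a run the grip may slacken for a moment while it holds something.
It also fails if it takes over 210 s, if anything falls off the work surface, if the arm or the gripper's body presses on something with over 40 N, if the wrist force passes 120 N, or if a joint passes its speed limit or range.

## Robot

A 6-joint arm with a two-finger parallel gripper is mounted at the origin on a cart in front of the work surface, level with it; the furniture and walls round the work are solid. World frame = base frame: x ahead of the robot, y to its left, z up, the work surface at z = 0. Lengths are in mm, angles in rad, forces in N, time in s.
With the tool pointing down it reaches from about 300 to 775 mm from the base axis. Payload 14.6 kg.
Tool frame: the origin (TCP) lies on the centre line of the jaws, within the pads' length; the fingertips stand 19 mm ahead of it and the grasp point (between the pads) is the TCP (bot.tip_reach is the distance from the TCP to the fingertips, in mm); y points along the fingers, x is the direction in which the jaws open and shut, and the axes are right-handed (so a half turn about y gives the same grasp; the last joint's range is limited). The gripper opens to 85 mm and grips with 20 to 120 N. Pads are 22 mm wide; open, the fingers measure 114 mm over their backs; the gripper's body (76 mm by 85 mm) begins 54 mm behind the grasp point. The pads swing forward as they close: fully open they stand 13 mm farther back than shut.
Start: joints at [1.175, 0.3, 1.521, -0, 1.321, -0.067], TCP at [177.596, 520.528, 220.981] pointing down, gripper open.
Joint ranges: [-3.03, 3.03], [-0.79, 2.21], [0.23, 2.52], [-1.04, 4.18], [0, 3.07], [-2.55, 2.55]. Speed limits (rad/s): [2.22, 2.22, 2.57, 3.14, 3.14, 3.14].

## Interface

Orientations are given as a unit quaternion [w, x, y, z].
In Python, from rig import bot gives the robot as it stands. Calls block until the motion is done:
- bot.move_to(position, orientation): joint-space move of the TCP to a pose.
- bot.servo_line(position, attitude=None, speed=150, until_force=None): straight line of the TCP; attitude=None keeps the orientation; speed is the mean speed in mm/s. With until_force (N) it stops when the force on the tool has changed by that much, and returns True; else False.
- bot.move_joints(angles): joint-space move.
- bot.move_gripper(opening, grip_force=None): finger opening in mm; grip_force is the grip in N (None keeps the last); returns when the fingers have stopped.
- bot.dwell(seconds).
- bot.ik(position, orientation): joint angles nearest the present ones, or None.
- bot.read_state(): the state.
- bot.read_camera(name): name is "side" or "top" or "wrist"; returns a dict with "image" (480x640x3 uint8, blue, green, red), "depth" (480x640 float32, mm along the optical axis (not along the pixel's ray), 0 where there is no reading), "fovy" (degrees; the focal length in pixels is half the picture's height over the tangent of half this angle, whatever the lens; pixels are square), "cx", "cy" (the principal point, pixels), "eye" and "attitude" of the camera in the world; the wrist camera has in their place "mount" (4x4, takes a point from camera to tool coordinates, whose origin is the TCP and whose axes are the tool frame's). Camera axes: x right, y down, z forward; pixel columns grow to the right and rows downward; lengths in mm; the calibration is good to about 2 mm. A picture is of the moment at which its call begins: read the wrist's pose just before it.
A pose or a line that the arm cannot do raises bot.MotionError and nothing moves.
- bot.finish_job(): hands the job in, once; it reports no verdict.
The state is a dict: "clock": time; "joint_positions": joint angles; "qvel": joint speeds; "effort": joint torques, N m; "ee_pos": TCP position; "tool_rot": TCP orientation; "ft_force": force on the tool from outside, world axes, zero at the start; "moment": the same for the moment, N m; "grip_width": finger opening in mm.
Only numpy, scipy, OpenCV 4.12 (cv2) and the standard library are available. Lean on these libraries where they do the work, as an engineer would, in place of code of your own. Each camera call takes 0.05 s, during which the arm holds its last target. There are 200 camera calls.

## Working session

There is one attempt and no reset: what is moved stays moved. The work goes in short steps, each a Python script; the robot and the scene stay as the last script left them, time stands still between calls to the robot, and variables do not carry over. Pictures are saved under pics/ and viewed, about 12 in all and at most 16, crops included, and the job is handed in when it is done.

```bash
ls; mkdir -p pics; cat > h.py <<'E'
import numpy as np, cv2
from scipy.spatial.transform import Rotation as R
from rig import bot
def rot(q): return R.from_quat([q[1],q[2],q[3],q[0]])
def quat(r): x,y,z,w=r.as_quat(); return [w,x,y,z]
def snap(name):
    s=bot.read_state(); c=bot.read_camera(name)
    if 'mount' in c:
        T=np.eye(4);T[:3,:3]=rot(s['tool_rot']).as_matrix();T[:3,3]=s['ee_pos'];M=T@np.array(c['mount'])
    else:
        M=np.eye(4);M[:3,:3]=rot(c['attitude']).as_matrix() if np.size(c['attitude'])==4 else np.array(c['attitude']);M[:3,3]=c['eye']
    c['M']=M; c['f']=240/np.tan(np.radians(c['fovy'])/2); return c
def cloud(c):
    v,u=np.mgrid[:480,:640]; d=c['depth']
    P=np.stack([(u-c['cx'])/c['f']*d,(v-c['cy'])/c['f']*d,d],-1)
    return P@c['M'][:3,:3].T+c['M'][:3,3]
def ray(c,u,v,z):  # pixel -> world at height z
    d=c['M'][:3,:3]@np.array([(u-c['cx'])/c['f'],(v-c['cy'])/c['f'],1]); e=c['M'][:3,3]
    return e+d*(z-e[2])/d[2]
def down(a):  # tool z? fingers (tool y) pointing down, jaw axis (tool x) at angle a
    x=np.array([np.cos(a),np.sin(a),0]);y=np.array([0,0,-1.]);return quat(R.from_matrix(np.stack([x,y,np.cross(x,y)],1)))
E
python3 - <<'E'
from h import *
import pickle
print(bot.read_state())
for n in ['top','side']:
    c=snap(n);cv2.imwrite(f'pics/{n}0.png',c['image']);pickle.dump(c,open(n+'0.pkl','wb'))
    print(n,c['M'].round(2),c['f'],c['cx'],c['cy'],(c['depth']>0).mean())
E
```

```text
pics
{'clock': 0.0, 'joint_positions': array([ 1.17544975e+00,  3.00494585e-01,  1.52163313e+00, -5.40510740e-06,
        1.32069044e+00, -6.65922795e-02]), 'qvel': array([-0.00029887,  0.00020367,  0.00110121, -0.00017621,  0.00196232,
        0.00070327]), 'effort': array([-1.25511055e-03, -5.43501842e+01, -3.61799419e+01, -4.31422723e-05,
        3.92019123e-03, -1.12358916e-05]), 'ee_pos': array([177.4735011 , 520.30075273, 220.38642069]), 'tool_rot': array([-0.57484913,  0.57530848,  0.41107419, -0.41180899]), 'ft_force': array([ 0.03555675, -0.056631  , -0.30578445]), 'moment': array([-0.00946481, -0.01227165, -0.01243023]), 'grip_width': 85.17992510009496}
top [[ 1.00000e-02 -1.00000e+00  9.00000e-02  4.16890e+02]
 [-1.00000e+00 -1.00000e-02 -1.00000e-02  6.90800e+01]
 [ 2.00000e-02 -9.00000e-02 -1.00000e+00  1.33972e+03]
 [ 0.00000e+00  0.00000e+00  0.00000e+00  1.00000e+00]] 609.8641824428204 325.7012038727163 236.28010760621373 0.9961328125
side [[ 1.0000e+00  2.0000e-02 -6.0000e-02  5.7765e+02]
 [ 6.0000e-02 -4.3000e-01  9.0000e-01 -9.6780e+02]
 [-1.0000e-02 -9.0000e-01 -4.3000e-01  5.7710e+02]
 [ 0.0000e+00  0.0000e+00  0.0000e+00  1.0000e+00]] 542.8294777892168 318.49839893929186 234.25111696067077 0.9947981770833333
```

View pics/top0.png

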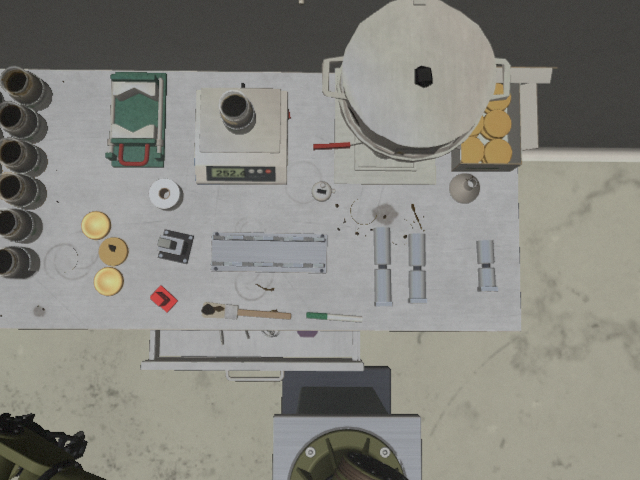

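View pics/side0.png

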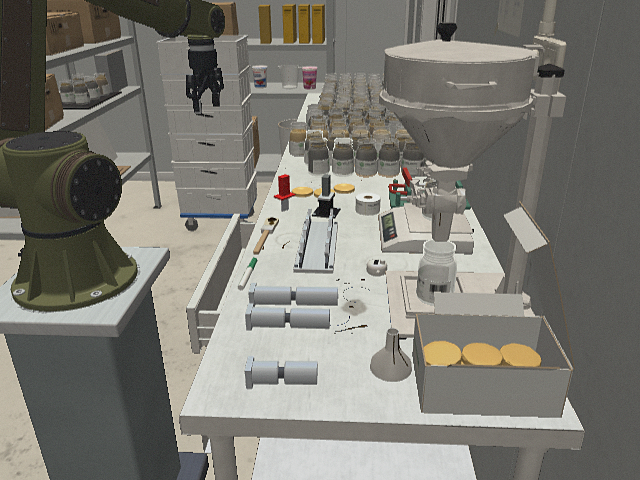

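The top view shows three pistons at (383,266), (417,268) and (486,266), about 170, 150 and 110 mm by pixel length, so the 130 seems to be absent. The rack is at (269,253) and the label roll, counter and funnel are at (165,195), (321,190) and (464,188). There are two gauge-like parts: the grey handle in a black case at (175,246), and a red one at (163,298), which is the look-alike. Next I measure them by depth and take one enlarged crop.

```bash
cat >> h.py <<'E'
def blobs(c,zmin,zmax,box,amin=60):  # box x0,x1,y0,y1
    P=cloud(c); X,Y,Z=P[...,0],P[...,1],P[...,2]
    m=((Z>zmin)&(Z<zmax)&(X>box[0])&(X<box[1])&(Y>box[2])&(Y<box[3])&(c['depth']>0)).astype(np.uint8)
    n,l,st,_=cv2.connectedComponentsWithStats(m)
    out=[]
    for i in range(1,n):
        if st[i,4]<amin: continue
        p=P[l==i]; (cx,cy),(w,h),a=cv2.minAreaRect(p[:,:2].astype(np.float32))
        if w<h: w,h,a=h,w,a-90
        out.append((cx,cy,w,h,(a+90)%180-90,np.percentile(p[:,2],98)))
    return out
E
python3 - <<'E'
from h import *
import pickle
c=pickle.load(open('top0.pkl','rb'))
P=cloud(c);print('table z',P[300,60,2],P[210,290,2])
for z0,z1 in [(8,60),(10,130),(30,60),(58,130)]:
    print(z0,z1)
    for b in blobs(c,z0,z1,(230,560,-340,480)): print(np.round(b,1))
im=c['image'];a=cv2.resize(im[180:320,140:340],None,fx=4,fy=4,interpolation=2)
cv2.imwrite('pics/crop1.png',a[:560,:800])
E
```

```text
table z 0.6927586635899843 -1.982929597606244
8 60
[ 4.708e+02 -7.280e+01  1.697e+02  3.600e+01  1.000e-01  4.040e+01]
[500.6 173.3 251.3  86.   89.4  51.1]
[ 4.666e+02 -1.483e+02  1.527e+02  3.660e+01 -2.000e-01  4.000e+01]
[512.3 377.7  53.1  39.5  80.5  57.1]
[ 474.8 -297.1  110.1   37.1    2.9   39.7]
[398.7 389.9  49.9  34.6  47.7  55.1]
[371.9 221.1 192.7  32.5  87.8  17.4]
[361.3  31.1 119.9  13.4  86.1  18.6]
10 130
[ 4.708e+02 -7.280e+01  1.697e+02  3.600e+01  1.000e-01  4.040e+01]
[500.6 173.2 250.6  85.5  89.5  51.5]
[ 4.679e+02 -1.484e+02  1.501e+02  3.660e+01 -2.000e-01  4.000e+01]
[513.1 377.   52.9  37.   78.2 109.4]
[ 474.8 -297.1  110.1   37.1    2.9   39.7]
[398.7 389.9  49.9  34.6  47.7 103.3]
[368.  220.8 191.6  31.2  84.8  17.7]
[361.5  31.1 119.9  12.9  86.2  18.9]
30 60
[ 5.146e+02 -7.170e+01  8.220e+01  3.060e+01 -2.000e-01  4.030e+01]
[ 508.3 -146.5   69.3   32.4   -0.8   40.2]
[511.6 377.3  52.9  33.9  78.2  57.2]
[529.2 235.7  60.1   8.2  89.4  51.3]
[528.1 140.2 122.4   8.4  89.4  54.2]
[ 504.5 -295.5   51.    32.8    4.1   39.3]
[473.6 235.6  57.6   7.9  88.5  53.4]
[472.2 129.  147.7   8.   89.4  52.9]
[ 4.255e+02 -7.330e+01  7.890e+01  3.440e+01  4.000e-01  4.100e+01]
[ 4.293e+02 -1.474e+02  7.260e+01  3.570e+01  4.000e-01  4.030e+01]
[ 445.  -298.3   49.7   35.7    5.6   40.7]
[398.7 389.9  49.9  34.6  47.7  55.1]
58 130
[511.4 377.3  26.9  17.9  77.4 110.9]
[398.9 389.3  26.7  18.4  45.5 103.9]
```

View pics/crop1.png

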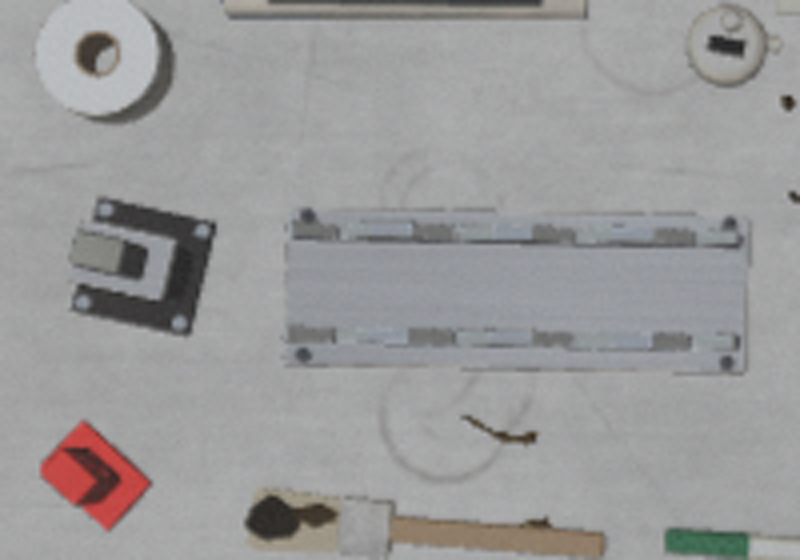

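Confirmed: the grey handle in the black case is the gauge, with its handle at (511,377) and a 27x18 mm top. The red one is the look-alike. The pistons measure 170, 150 and 110, and the rack is at (500.6,173.3) with yaw −0.6°. Next I go above the 170 for a close look.

```bash
cat >> h.py <<'E'
def best(p,angs):  # choose attitude with least joint motion
    q0=bot.read_state()['joint_positions'];o=[]
    for a in angs:
        j=bot.ik(p,down(a))
        if j is not None: o.append((np.abs(np.array(j)-q0).max(),a))
    return down(min(o)[1])
def go(p,a): bot.move_to(list(p),best(list(p),[a,a+np.pi]))
E
python3 - <<'E'
from h import *
print(bot.tip_reach)
bot.move_gripper(60,60)
go([471,-73,230],np.pi/2)
s=bot.read_state();print(s['clock'],s['ee_pos'],s['joint_positions'].round(2))
c=snap('wrist');cv2.imwrite('pics/w1.png',c['image']);print(c['M'].round(2),c['f'])
for b in blobs(c,8,60,(300,620,-340,0)): print(np.round(b,1))
c=snap('top')
for b in blobs(c,8,60,(380,560,-340,0)): print(np.round(b,1))
E
```

```text
19.0
2.8333 [471.10540217 -72.42891639 229.98913743] [-0.23  0.13  1.71  0.    1.31  1.34]
[[ 0.0000e+00 -9.6000e-01 -2.9000e-01  5.4363e+02]
 [-1.0000e+00 -0.0000e+00  0.0000e+00 -7.2180e+01]
 [-0.0000e+00  2.9000e-01 -9.6000e-01  3.8390e+02]
 [ 0.0000e+00  0.0000e+00  0.0000e+00  1.0000e+00]] 373.5589141238823
[ 617.2 -257.7   33.2    5.5  -89.9   19.1]
[471.  -73.6 169.7  36.    1.2  38. ]
[ 4.680e+02 -1.488e+02  1.501e+02  3.620e+01  2.000e-01  3.790e+01]
[ 475.  -298.8  110.8   36.7    2.4   37.8]
[359.  -15.4  31.   13.6  87.2  16.1]
[ 474.9 -297.7  110.    36.7    2.7   39.8]
[434.  -81.8  44.8  16.4  -0.8  38.5]
[ 4.175e+02 -1.481e+02  4.880e+01  3.550e+01  4.000e-01  4.040e+01]
```

View pics/w1.png

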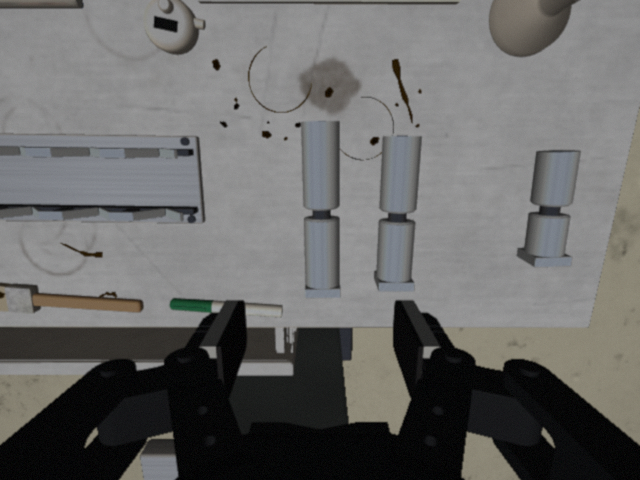

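```bash
cat >> h.py <<'E'
RACK=None
def find(c,L,box=(330,620,-345,60)):
    o=[b for b in blobs(c,8,60,box) if abs(b[2]-L)<8 and abs(b[3]-36)<6]
    if not o:
        print('all',[np.round(b,1) for b in blobs(c,8,60,box)]); raise SystemExit('not found')
    return o[0]
def pick(L,x,y,ang=0.):
    bot.move_gripper(60,80); go([x,y,230],np.radians(ang)+np.pi/2)
    b=find(snap('wrist'),L); print('pick',L,np.round(b,1))
    a=np.radians(b[4])+np.pi/2; p=[b[0],b[1]]
    o=best(p+[120],[a,a+np.pi]); bot.move_to(p+[120],o)
    print('contact',bot.servo_line(p+[24],speed=120,until_force=15))
    bot.move_gripper(20,80); w=bot.read_state()['grip_width']
    bot.servo_line(p+[160],speed=120)
    print('w',w,bot.read_state()['grip_width'],bot.read_state()['ft_force'].round(1),bot.read_state()['clock'])
def place(rx,ry,yaw,off):
    d=np.array([-np.sin(yaw),np.cos(yaw)])*off; p=[rx+d[0],ry+d[1]]
    go(p+[160],yaw+np.pi/2); s=bot.read_state(); print('before',s['grip_width'],s['ft_force'].round(1))
    bot.servo_line(p+[75],speed=120)
    print('touch',bot.servo_line(p+[58.5],speed=25,until_force=6),bot.read_state()['ee_pos'].round(1))
    bot.move_gripper(50); bot.servo_line(p+[160],speed=150); print(bot.read_state()['clock'])
E
python3 - <<'E'
from h import *
go([480,173,260],np.pi/2)
c=snap('wrist')
for z in [(8,60),(30,60)]:
  for b in blobs(c,*z,(300,620,20,320)): print(np.round(b,1))
pick(170,471,-73)
s=bot.read_state();c=snap('wrist');cv2.imwrite('pics/w2.png',c['image'])
E
```

```text
[617.   59.7  28.6   5.9 -89.9  24.2]
[501.1 172.5 252.   86.2  89.4  50.7]
[372.3 219.7 193.8  33.8  87.5  15.3]
[364.   55.6  71.5  14.   85.7  16.9]
[530.2 280.3  22.7   7.8  87.6  50.7]
[529.9 236.   62.3   8.1  89.3  51.8]
[528.7 127.9 150.3   8.1  89.3  51.5]
[474.2 249.   85.4   8.4  89.3  51.5]
[473.3 173.1  62.4   8.4  89.3  51.2]
[472.3  97.2  86.9   8.5  89.1  51.2]
pick 170 [471.2 -73.9 170.5  35.9   1.   38.1]
contact False
w 20.00945596231354 19.638477222573762 [-0.1 -0.2 -0.7] 8.4167
```

View pics/w2.png

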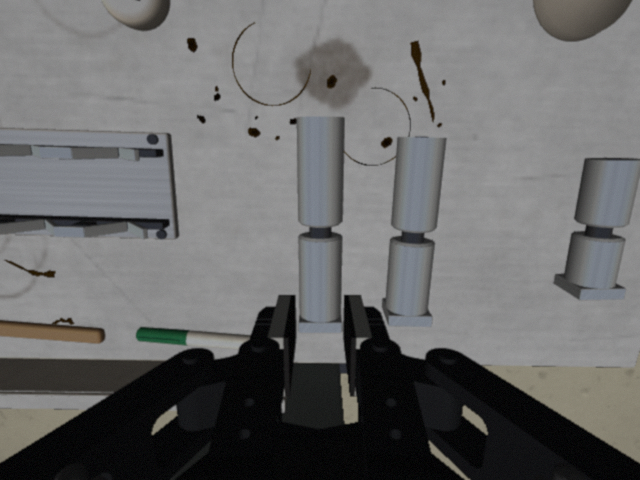

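The gripper closed to 20 mm without holding anything, and the 170 still lies in place at (320,230). I'll repeat the descent in steps and watch the pose.

```bash
python3 - <<'E'
from h import *
bot.move_gripper(60,80)
c=snap('wrist');b=find(c,170);print(np.round(b,1))
p=[b[0],b[1]]
bot.servo_line(p+[24],speed=120);s=bot.read_state();print(s['ee_pos'],s['grip_width'],s['ft_force'].round(1))
c=snap('wrist');cv2.imwrite('pics/w3.png',c['image'])
for g in (45,38,34):
    bot.move_gripper(g,80);s=bot.read_state();print(g,s['ee_pos'].round(1),s['grip_width'],s['ft_force'].round(1),s['clock'])
c=snap('wrist');cv2.imwrite('pics/w4.png',np.hstack([cv2.imread('pics/w3.png')[:,120:520],c['image'][:,120:520]]))
E
```

```text
[471.2 -74.  169.6  36.    1.   38. ]
[471.57767664 -74.04434105  24.58160589] 59.96846064164705 [-0.   0.2  0.8]
45 [471.3 -74.   24.2] 44.876070723087444 [-0.4 -0.2  0.5] 10.6167
38 [471.2 -74.   24. ] 38.285948001511905 [-0.2  0.5 -0.1] 10.8583
34 [471.2 -74.   24. ] 34.16657036312404 [-1.  -0.4 -0.6] 11.075
```

View pics/w4.png

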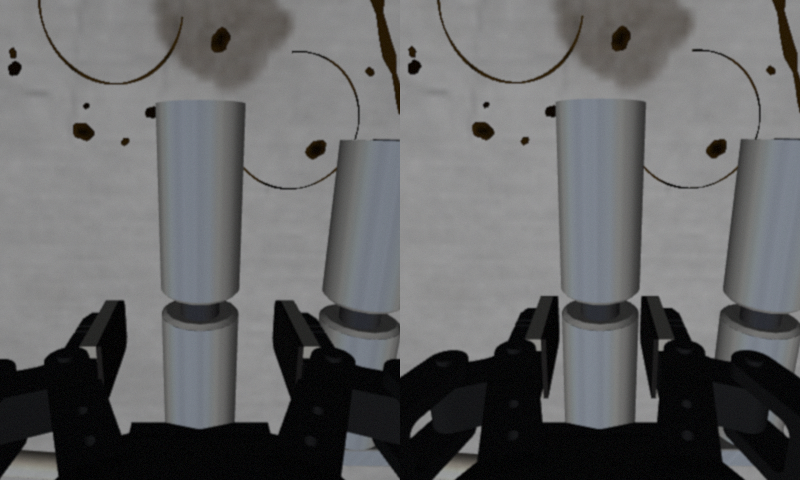

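```bash
python3 - <<'E'
from h import *
c=snap('wrist');P=cloud(c);M=np.linalg.inv(c['M'])
def pr(p):
    q=M[:3,:3]@p+M[:3,3];return (q[:2]/q[2]*c['f']+[c['cx'],c['cy']]).round(0)
for z in (5,24,43):
  for x in (460,482):
    print(z,x,pr(np.array([x,-74+17,z])),pr(np.array([x,-74-17,z])))
# wrist view columns offset: crop started at 120
for u,v in [(270,298),(276,320),(267,380),(277,300),(277,350),(363,300),(367,350),(378,380),(320,320),(320,360),(320,250)]: print((u,v),P[v,u].round(1))
print(bot.read_state()['grip_width'])
t=snap('top');PT=cloud(t)
cv2.imwrite('pics/s4.png',cv2.resize(snap('side')['image'][250:350,200:360],None,fx=5,fy=5))
E
```

```text
5 460 [286. 307.] [353. 308.]
5 482 [286. 266.] [355. 267.]
24 460 [282. 325.] [356. 326.]
24 482 [282. 280.] [359. 282.]
43 460 [278. 347.] [361. 349.]
43 482 [277. 298.] [364. 300.]
(270, 298) [481.8 -54.1  42.4]
(276, 320) [474.1 -56.8  46.2]
(267, 380) [467.5 -56.9  74.5]
(277, 300) [480.2 -56.7  40.9]
(277, 350) [461.4 -57.1  47.1]
(363, 300) [482.5 -90.5  44.5]
(367, 350) [470.3 -90.8  60.3]
(378, 380) [469.6 -92.4  76.3]
(320, 320) [465.  -74.1  28.2]
(320, 360) [450.4 -74.4  36.8]
(320, 250) [500.1 -73.5  36.5]
33.655044366378306
```

View pics/s4.png

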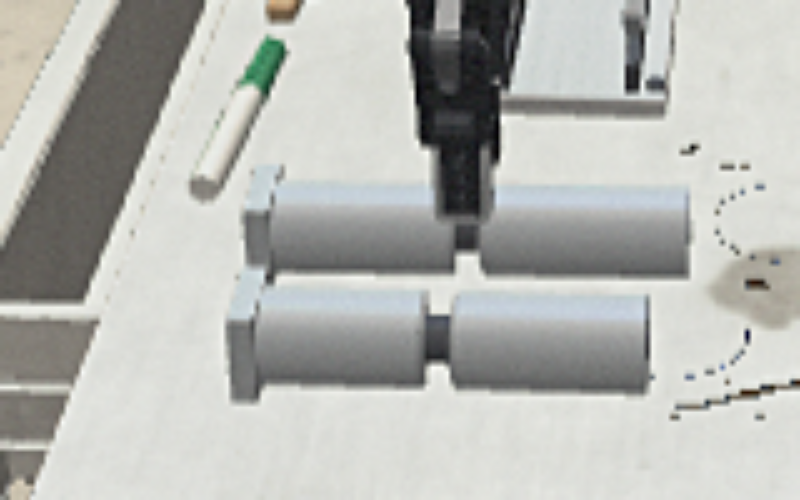

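```bash
python3 - <<'E'
from h import *
def prof(tag):
    z0=bot.read_state()['ee_pos'];w=bot.read_state()['grip_width']
    c=snap('side');P=cloud(c);d=c['image'].max(-1)<75
    m=d&(abs(P[...,0]-z0[0])<40)&(abs(P[...,1]-z0[1])<70)&(P[...,2]>2)&(P[...,2]<150)
    q=P[m]; print(tag,w.round(1),z0.round(1),'tip z',np.percentile(q[:,2],[0,1,3,10]).round(1),'x at low',np.median(q[q[:,2]<np.percentile(q[:,2],10)],0).round(1))
bot.servo_line([471,-74,120]);
for w in (85,60,34,5):
    bot.move_gripper(w); prof('hi')
bot.move_gripper(60)
E
```

```text
Traceback (most recent call last):
AttributeError: 'float' object has no attribute 'round'
```

```bash
python3 - <<'E'
from h import *
def prof():
    s=bot.read_state();z0=s['ee_pos']
    c=snap('side');P=cloud(c);d=c['image'].max(-1)<75
    m=d&(abs(P[...,0]-z0[0])<40)&(abs(P[...,1]-z0[1])<70)&(P[...,2]>60)&(P[...,2]<250)
    q=P[m]; print(round(s['grip_width'],1),z0.round(1),'tip z',np.percentile(q[:,2],[0,1,3,10]).round(1),'low',np.median(q[q[:,2]<np.percentile(q[:,2],10)],0).round(1))
for w in (85,60,34,5):
    bot.move_gripper(w); prof()
bot.move_gripper(60)
c=snap('wrist');cv2.imwrite('pics/w5.png',c['image'])
E
```

```text
85.2 [471. -74. 120.] tip z [142.3 149.5 152.2 159.9] low [ 474.  -125.2  154. ]
60.2 [471. -74. 120.] tip z [135.8 141.4 145.3 156.9] low [ 473.5 -115.   148.7]
34.3 [471. -74. 120.] tip z [133.  139.  142.7 155.2] low [ 473.1 -102.7  145.3]
4.7 [471. -74. 120.] tip z [131.8 138.9 142.4 155.7] low [471.3 -88.7 146.2]
```

The side depth agrees with the wrist depth and the grip widths. The fingertips stand about 15 mm behind the reported TCP, not 19 mm ahead of it, which is 34 mm off the spec. I'll shift my z targets by −34 mm and guard the descent by force.

```bash
sed -i "s/p+\[24\],speed=120/p+[-9],speed=100/; s/p+\[75\],speed=120/p+[42],speed=120/; s/p+\[58.5\],speed=25/p+[24.5],speed=25/; s/p+\[160\]/p+[130]/g" h.py
python3 - <<'E'
from h import *
pick(170,471,-74)
c=snap('wrist');cv2.imwrite('pics/w6.png',c['image'])
if bot.read_state()['grip_width']>30: place(501,173,np.radians(-0.6),-96)
c=snap('wrist')
for b in blobs(c,58,90,(380,620,20,320)): print(np.round(b,1))
cv2.imwrite('pics/w7.png',np.hstack([cv2.imread('pics/w6.png')[:,120:520],c['image'][:,120:520]]))
E
```

```text
pick 170 [471.  -73.6 169.6  35.8   1.2  38.1]
contact False
w 33.32774406885995 32.62059269659943 [ 0.7 -0.3 -1.7] 19.25
before 32.957805980661526 [-0.1 -0.5 -1.6]
touch True [499.9  76.8  27.7]
22.55
[499.6  75.9 170.1  36.4  -0.5  73.3]
```

View pics/w7.png

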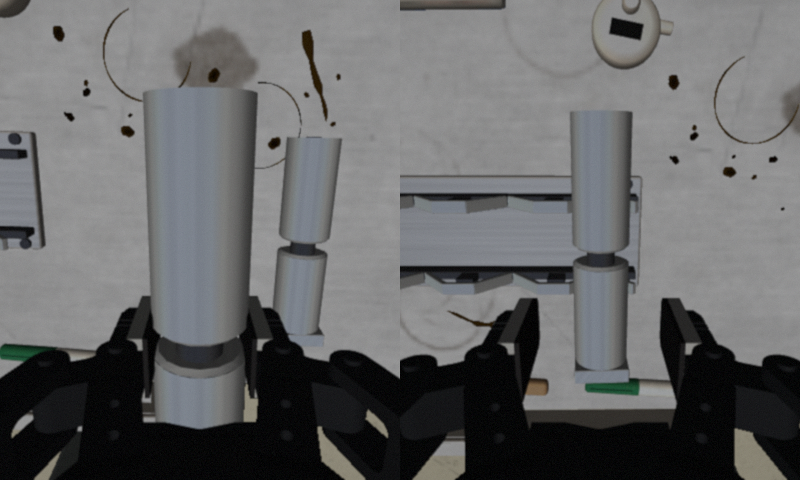

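Lifted and laid well: the 170 is at (499.6,75.9), level, in the −96 groove. Now the 150 and the 110.

```bash
python3 - <<'E'
from h import *
for L,x,y,off in [(150,468,-148.5,-32),(110,475,-298,96)]:
    pick(L,x,y)
    if bot.read_state()['grip_width']<28: raise SystemExit('lost')
    place(501,173,np.radians(-0.6),off)
    for b in blobs(snap('wrist'),58,90,(380,620,20,320)): print(np.round(b,1))
go([480,173,250],np.pi/2)
c=snap('wrist');cv2.imwrite('pics/w8.png',c['image'])
for b in blobs(c,58,90,(380,620,20,320)): print(np.round(b,1))
for b in blobs(c,58,130,(440,600,330,450)): print(np.round(b,1))
E
```

```text
pick 150 [ 468.2 -149.2  150.    36.     0.    38.1]
contact False
w 33.01431797708561 33.342771624769135 [-0.1  0.5 -2.3] 27.5333
before 32.93350562651842 [-0.4 -0.1 -2.2]
touch True [500.6 140.8  27.8]
31.25
[ 5.117e+02  7.650e+01  1.460e+02  3.540e+01 -5.000e-01  7.310e+01]
[ 5.005e+02  1.404e+02  1.509e+02  3.630e+01 -1.000e-01  7.340e+01]
pick 110 [ 474.9 -299.7  110.3   36.     2.2   38.1]
contact False
w 33.00595660872409 33.23336819423573 [-0.2  0.6 -3.2] 36.9
before 32.95816501335507 [ 0.3 -0.8 -4.4]
touch True [501.9 268.8  27.8]
41.5417
[ 4.996e+02  7.660e+01  1.702e+02  3.850e+01 -3.000e-01  7.300e+01]
[ 5.009e+02  1.403e+02  1.504e+02  3.760e+01 -4.000e-01  7.310e+01]
[ 5.019e+02  2.681e+02  1.106e+02  3.600e+01 -2.000e-01  7.340e+01]
[499.7  76.4 170.1  36.7  -0.5  73.4]
[ 5.002e+02  1.405e+02  1.503e+02  3.600e+01 -3.000e-01  7.350e+01]
[501.5 268.2 109.5  36.4  -0.   73.6]
[512.6 376.5  27.1  18.4  77.2 108.4]
```

View pics/w8.png

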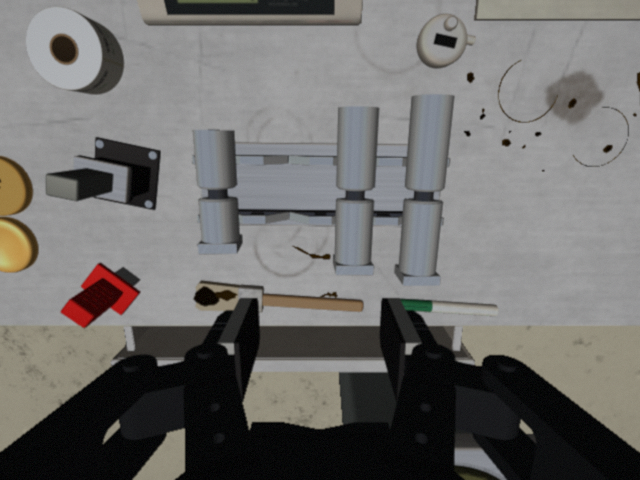

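All three pistons lie centred in the rack at x of about 499.7, 500.2 and 501.5. Now the gauge.

```bash
python3 - <<'E'
from h import *
a=np.radians(77.2-90)
bot.move_gripper(50)
go([512,377,190],a)
c=snap('wrist');bs=blobs(c,85,130,(440,600,330,450));print(np.round(bs,1));b=bs[0]
a=np.radians((b[4]%180)-90)
p=[b[0],b[1]];o=best(p+[120],[a,a+np.pi]);bot.move_to(p+[120],o)
print('contact',bot.servo_line(p+[50],speed=60,until_force=12))
bot.move_gripper(5,100);s=bot.read_state();print(s['grip_width'],s['ee_pos'],s['ft_force'].round(1),s['clock'])
import json;json.dump([list(s['ee_pos']),list(s['tool_rot']),a],open('home.json','w'))
c=snap('wrist');cv2.imwrite('pics/w9.png',c['image'])
E
```

```text
[[513.  377.5  26.4  17.7  77.4 108.2]]
contact False
16.806419093909273 [513.20970733 377.65841752  50.43111886] [-0.7 -0.1  3.1] 45.65
```

View pics/w9.png

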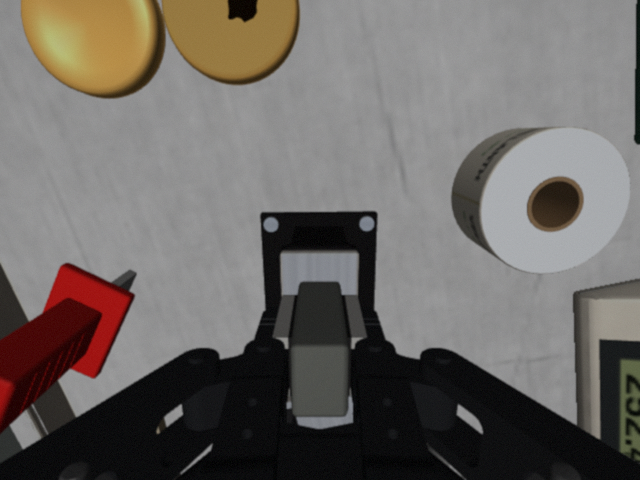

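The handle is held squarely between the pads. I lift it and gauge the 170 first.

```bash
cat >> h.py <<'E'
def gauge(x,y,dz=44.4,hold=True):
    yaw=np.radians(-0.6); zf=62.5+dz
    go([x,y,145],yaw); s=bot.read_state();print('at',s['ee_pos'].round(1),round(s['grip_width'],1))
    bot.servo_line([x,y,zf+13],speed=80)
    t=bot.servo_line([x,y,zf-4],speed=15,until_force=7); s=bot.read_state()
    print('touch',t,s['ee_pos'].round(1),'want z',zf,s['ft_force'].round(1),s['clock'])
    return s['ee_pos'][2]-zf
E
python3 - <<'E'
from h import *
import json
p,q,a=json.load(open('home.json'))
bot.servo_line(p[:2]+[145],speed=80)
s=bot.read_state();print(s['grip_width'],s['ft_force'].round(1))
for b in blobs(snap('wrist'),58,90,(380,620,20,320)): print(np.round(b,1))
e=gauge(499.7,76.4)
bot.dwell(1.4 if e<3 else .1)
print(e,bot.read_state()['ft_force'].round(1),bot.read_state()['grip_width'])
c=snap('wrist');d=snap('side')
cv2.imwrite('pics/w10.png',np.hstack([c['image'][150:450,200:440],cv2.resize(d['image'][180:290,260:380],None,fx=2.727,fy=2.727)[:300]]))
E
```

```text
16.60344289171898 [-0.2  0.3 -1.3]
[466.5 265.5  22.9   5.3  74.7  73. ]
at [500.   77.1 145.1] 16.7
touch True [499.8  76.4 106.4] want z 106.9 [-0.6 -0.1  7. ] 49.575
-0.5008686676237772 [-1.7 -0.3  6.4] 16.912493149495578
```

View pics/w10.png

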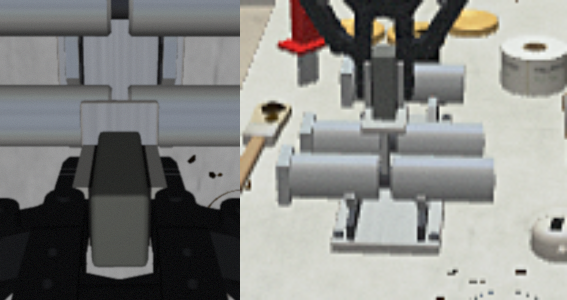

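The blade stands on the 170's groove floor: touch at z 106.4, 106.9 expected, 6.4 N held for 1.4 s. Next the 150, then the 110.

```bash
python3 - <<'E'
from h import *
x,y,_=bot.read_state()['ee_pos']; bot.servo_line([x,y,145],speed=80)
for x,y in [(500.2,140.5),(501.3,268.2)]:
    e=gauge(x,y)
    if abs(e)>2.5: bot.servo_line([x,y,145],speed=60); raise SystemExit('missed')
    bot.dwell(1.5); s=bot.read_state();print(round(e,1),s['ft_force'].round(1),round(s['grip_width'],1))
    c=snap('side');cv2.imwrite(f'pics/g{int(y)}.png',c['image'])
    bot.servo_line([x,y,145],speed=80)
go([505,340,145],np.radians(-12.6))
cv2.imwrite('pics/g.png',np.hstack([cv2.resize(cv2.imread(f'pics/g{k}.png')[150:290,250:380],None,fx=3,fy=3) for k in (140,268)]))
s=bot.read_state();print(s['clock'],s['grip_width'],s['ft_force'].round(1))
E
```

```text
at [499.8 141.3 144.3] 17.3
touch True [500.3 140.6 106.4] want z 106.9 [-1.6  0.4  6.1] 53.4083
-0.5 [-2.  -0.5  6.6] 16.9
at [500.8 268.5 144.2] 16.7
touch True [501.3 268.3 106.4] want z 106.9 [-0.4  0.   6. ] 57.5
-0.5 [-0.9 -0.4  6.1] 16.7
60.0917 16.88683609024567 [-0.5 -0.9 -1.4]
```

View pics/g.png

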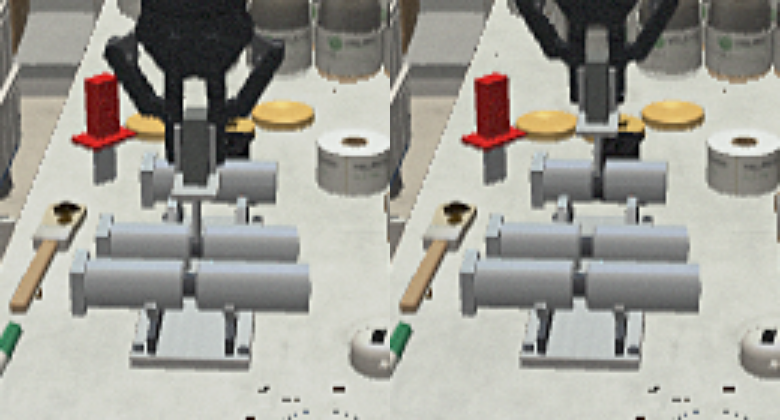

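Both blades are seated, and neither the gauge nor any piston slipped. Returning the gauge to its case.

```bash
python3 - <<'E'
from h import *
import json
p,q,a=json.load(open('home.json'))
bot.move_to(p[:2]+[145],q); bot.dwell(.3)
print(bot.read_state()['ee_pos'].round(1))
bot.servo_line(p[:2]+[96],speed=80)
t=bot.servo_line(p[:2]+[48.5],speed=25,until_force=12);s=bot.read_state();print(t,s['ee_pos'].round(1),s['ft_force'].round(1))
E
```

```text
[513.3 376.9 145.2]
True [513.2 377.6  50.4] [-0.8 -1.3  5.5]
```

It touched at z 50.4, exactly the height it was taken from, so I release it, back off and check.

```bash
python3 - <<'E'
from h import *
import json
p,q,a=json.load(open('home.json'))
bot.move_gripper(50);bot.servo_line(p[:2]+[150],speed=100)
go([450,200,260],np.pi/2); bot.dwell(.5)
c=snap('wrist')
for b in blobs(c,58,90,(380,620,20,320)): print(np.round(b,1))
print(np.round(blobs(c,85,130,(440,600,330,450)),1))
t=snap('side');cv2.imwrite('pics/end.png',np.hstack([cv2.resize(c['image'],(480,360)),cv2.resize(t['image'][110:310,220:400],(324,360))]))
E
```

```text
[ 4.999e+02  7.650e+01  1.700e+02  3.690e+01 -4.000e-01  7.340e+01]
[ 5.007e+02  1.405e+02  1.495e+02  3.640e+01 -3.000e-01  7.350e+01]
[ 5.017e+02  2.682e+02  1.096e+02  3.620e+01 -1.000e-01  7.360e+01]
[[512.6 376.8  26.7  18.6  77.4 108.5]]
```

View pics/end.png

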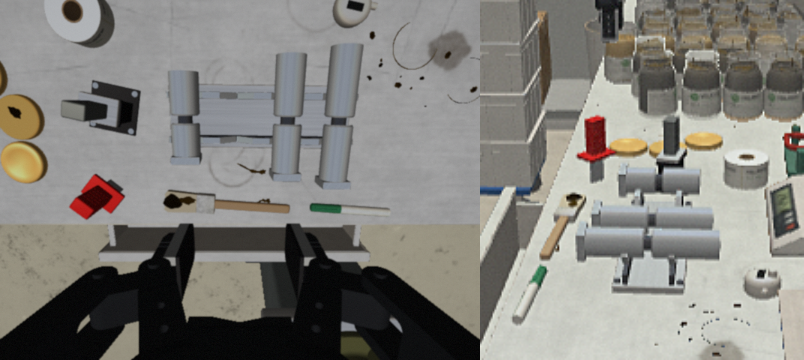

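```bash
python3 -c "
from rig import bot
print(bot.read_state()['clock']);bot.finish_job()"
```

```text
66.3167
the job is handed in; nothing more can be done
```

The job is done and handed in at about 66 s of the 210 s allowed. `finish_job` gives no verdict, so this rests on my own checks.

- **Pistons:** I found three (170, 150 and 110 mm); no camera view showed a 130. Each lies lengthwise in its own groove, and the last look put their middles at x = 499.9, 500.7 and 501.7 against the rack's centre of about 501. All are level and within half a degree of the rack's direction.
- **Gauging:** I went in order 170, 150, 110. Each touch came at TCP z 106.4, where 106.9 was expected for the groove floor, and I held it there at about 6 N for 1.4 to 1.5 s.
- **Gauge:** It went back into its case and touched at exactly the height it was taken from. Its top measures 108.5 mm against 108.2 to 108.4 before, so it is fully home.
- **Bystanders:** I never went near the funnel, the tally counter or the label roll. The last picture shows the counter and the roll apparently where they were. The funnel is outside that picture and I did not re-check it.

**What disagreed:**
- **Fingertips:** They stand about 15 mm behind the reported TCP, not 19 mm ahead as stated. My first grasp closed on air above the 170 without moving it. I then lowered every working height by 34 mm.
- **Grip width:** The reading was about 33 mm on a 36 mm piston, but no hold slipped.

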